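# Run the thread ring gauge down a welded stud on the positioner

### The arm

A 6-joint arm with a two-finger parallel gripper is mounted at the origin on the work surface. World frame = base frame: x ahead of the robot, y to its left, z up, the work surface at z = 0. Lengths are in m, angles in rad, forces in N, time in s.
With the tool pointing down it reaches from about 0.375 to 0.825 m from the base axis. Payload 5.5 kg.
Tool frame: the origin (TCP) lies at the very end of the fingers, on their centre line; the grasp point (between the pads) lies arm.pinch_z behind it (arm.pinch_z is the distance from the TCP to the grasp point, in m); y points along the fingers, z is the direction in which the jaws open and shut, and the axes are right-handed (so a half turn about y gives the same grasp; the last joint's range is limited). The gripper opens to 85 mm and grips with 20 to 120 N. Pads are 22 mm wide; open, the fingers measure 114 mm over their backs; the gripper's body (76 mm by 85 mm) begins 54 mm behind the grasp point. The pads swing forward as they close: fully open they stand 13 mm farther back than shut.
Start: joints at [1.147, 0.314, -0.047, 1.21, 0, 1.571], TCP at [0.247, 0.547, 0.231] pointing down, gripper open.
Joint ranges: [-2.67, 2.67], [-0.69, 1.73], [-1.03, 1.25], [-2.08, 2.16], [-1.42, 1.45], [-3.14, 3.14]. Speed limits (rad/s): [2.39, 2.39, 3.01, 3.14, 3.14, 3.14].

### API

Orientations are given as a rotation vector (axis times angle).
In Python, from plant import arm gives the robot as it stands.
- The arm moves only by the tool jog_arm, never from a script. Its arguments are lists of equal length, an entry for each row: "travel": the shift along the tool's x, y, z in m, a list of three; "turn": the turn about the tool's y in degrees; "fingers": the finger opening in m, from 0 to 0.0854. In form: {"travel": [[dx, dy, dz], ...], "turn": [turn, ...], "fingers": [fingers, ...]}. A call has 1 to 10 rows; each row is the pose to reach, as a shift and turn from the pose measured when the call began, along the tool's axes at that moment; what a row does not reach only later rows make up. A row lasts 1/8 s, in which the tool goes at most 62.5 mm and 10.7 degrees, less where a joint would pass 70% of its speed; a pose out of reach is approached as far as the arm can. A call with a gripper value outside its range is refused whole. The fingers move at their own pace and stop on an object; "force" is the grip in N (left out, the last holds). Time passes only in rows, so rows that repeat a pose let the fingers close. It gives the time, the measured TCP pose, the force and the opening at its end, in the units of the state.
- arm.get_obs(): the state, without advancing time (a new reading comes with each control period).
- arm.capture(name): name is "side" or "top" or "wrist"; returns a dict with "frame" (400x640x3 uint8, blue, green, red), "fx", "fy", "cx", "cy" (pixels), "D" ([k1, k2, p1, p2, k3] as OpenCV has them; the pictures are not rectified), "rvec" (rotation vector, rad) and "tvec" (3), from world to camera coordinates, as OpenCV has them. Camera axes: x right, y down, z forward; pixel columns grow to the right and rows downward; lengths in m; the calibration is good to about 2 mm. A picture is of the moment at which its call begins. There is no depth.
- arm.finish_job(): hands the job in, once; it reports no verdict.
The state is a dict: "time": time; "qpos": joint angles; "qd": joint speeds; "joint_torque": joint torques, N m; "position": TCP position; "tool_rot": TCP orientation; "force": force on the tool from outside, world axes, zero at the start; "moment": the same for the moment, N m; "finger_gap": opening from 0.0 (shut) to 1.0 (fully open).
Only numpy, scipy, OpenCV 4.12 (cv2) and the standard library are available. Lean on these libraries where they do the work, as an engineer would, in place of code of your own. Each camera call takes 0.05 s, during which the arm holds its last target.

### The job

Check the thread of the welded stud with the ring gauge that is already started on it. First take the orange set-up square off the workpiece and leave it standing upright in the empty bay of the blue tray. Then pull the yellow clamp knob up to its click, crank the gauge clockwise by its red handle (between one and two turns) until its resistance rises at the stud's collar, without forcing it on, and finally push the yellow knob fully back in; leave everything else where it is.

Things in the scene. Friction and masses are not known exactly. Their poses are not given: they have to be found in the camera images.
- positioner: fixed round dark faceplate, 260 mm dia, centred on the stud; origin on the table under the stud, faceplate top 40 mm above it. A flat steel workpiece (top 52 mm above the table, 170 x 120 mm) is strapped to it; straps reach 73 mm high. x axis: horizontally from the stud along the workpiece to the side where the orange square stands at first
- stud_top (a point): top centre of the upright threaded steel stud (25 mm thick), 127 mm above the table, on the gauge's turning axis. The stud stands on a round collar (42 mm dia, top 75 mm above the table) welded to the workpiece
- handle_mid (a point): centre of the gauge's red upright crank handle: cylinder 21 mm dia, 56 mm tall, spinning freely on its pin, 62 mm from the stud axis. It stands on an arm of the gauge, a steel ring 64 mm dia, 24 mm tall round the stud; ring and arm tops lie 27 to 31 mm below this point. Circles the stud as the gauge turns, sinking 6 mm a turn; 126 mm above the table when the gauge is on the collar
- gauge (a joint): turn of the ring gauge on the stud in rad, growing clockwise seen from above; starts 1.25 to 1.75 turns short of the collar, where it stops at 12.57 (handle then along the positioner's +x). Running takes about 0.1 N m (1.5 N at the handle). Stays where it is left, save a rebound of up to 0.1 rad
- stud (a joint): spring twist of the stud under the gauge's torque in rad, clockwise from above: about 0.04 while the gauge runs freely, and once the gauge is on the collar the stud and gauge turn on together against 2.5 N m per rad (4 N at the handle per 0.1 rad), springing back to 0 when let go
- square_mid (a point): centre (half-way up) of the loose orange set-up square, about 0.45 kg, 110 mm tall, standing on the workpiece in the path of the crank handle: foot 64 x 38 mm (its x by y), 42 mm tall; above it an upright bar 40 x 34 mm (x by y) to the top. z axis up
- tray_bay (a point): floor centre (5 mm above the table) of the empty bay of the fixed blue tray: bay about 100 x 110 mm (its x by y) inside, walls 30 mm tall. The other bay, 105 mm away towards -x of this frame, holds a spray can
- knob_mid (a point): centre of the head of the yellow pull knob (36 mm dia, 24 mm tall, upright) on the grey clamp-valve console (110 x 100 mm, 85 mm tall, fixed). With the knob in, 117 mm above the table, the head's underside 20 mm above the console; under it a 16 mm thick stem and a fixed nut (32 mm dia, 8 mm tall)
- knob (a joint): pull of the yellow knob in m: 0 fully in, 0.022 fully up at its detent, where it stays; an over-centre click resists with up to about 8 N in either direction until half-way and then helps
- square: the orange square itself; origin at the centre of its underside
- offcut: bystander: steel square-tube offcut 28 x 90 x 28 mm lying on the faceplate beside the workpiece; origin at the centre of its underside
- spray: bystander: spray can 54 mm dia, 130 mm tall, standing in the tray's other bay; origin at its underside
- canister: bystander: green electrode canister 60 mm dia, 140 mm tall, standing on the table beyond the console; origin at its underside
- brush: bystander: wire brush 200 mm long with a wooden handle, lying beyond the positioner on the right; origin at its middle underneath
- hammer: bystander: hammer 240 mm long lying beyond the positioner; origin at its middle underneath
- channel: bystander: dark steel U channel 160 x 60 x 40 mm on the table, at the far left; origin at the centre of its underside
Mind the look-alikes: they are no part of the job. What is shaped like the square but purple or turquoise is not meant.

How it is judged:
By the outcome, as a careful person would: the job done as asked, in the order asked, and still so for the second after the job is handed in, with the robot touching nothing.
It also fails if it takes over 72 s, if anything falls off the work surface, if the arm or the gripper's body presses on something with over 40 N, if the wrist force passes 120 N, or if a joint passes its speed limit or range.

## Working session

There is one attempt and no reset: what is moved stays moved. The work goes in short steps, Python scripts to look and compute and a tool call to move; the robot and the scene stay as the last step left them, time stands still between calls to the robot, and variables do not carry over. Pictures are saved under pics/ and viewed, and the job is handed in when it is done.

Besides the shell and the picture viewer there is one more tool, called after "Request:" as name(argument=value, ...), one argument or row to a line, values as JSON. jog_arm: Moves the arm, as the interface text tells. Its arguments: {"type":"object","properties":{"travel":{"type":"array","items":{"type":"array","items":{"type":"number"}}},"turn":{"type":"array","items":{"type":"number"}},"fingers":{"type":"array","items":{"type":"number"}},"force":{"type":"number"}},"required":["travel","turn","fingers"]}

```bash
ls; mkdir -p pics; python3 - <<'E'
from plant import arm
import cv2
print(arm.get_obs(), arm.pinch_z)
for n in ("side","top","wrist"):
    c=arm.capture(n); cv2.imwrite(f"pics/{n}0.png",c["frame"]); print(n,{k:v for k,v in c.items() if k!="frame"})
E
```

```text
pics
{'time': 0.0, 'qpos': array([ 1.14702495e+00,  3.14197898e-01, -4.81116567e-02,  1.21018972e+00,
       -6.25025042e-06,  1.57082924e+00]), 'qd': array([ 3.96688812e-05, -7.57748896e-04,  2.08782254e-03, -6.25176768e-04,
        1.22569660e-03, -4.22460852e-04]), 'joint_torque': array([-7.69508260e-04, -5.39593577e+01,  3.39746618e+01,  1.92368380e-02,
        3.89903926e-05,  6.81159449e-06]), 'position': array([0.24647948, 0.54638704, 0.23043714]), 'tool_rot': array([-1.54678843,  0.33275829, -0.33220184]), 'force': array([ 0.75847785,  0.32964474, -0.30733278]), 'moment': array([ 0.00942651, -0.00055324, -0.01041653]), 'finger_gap': 0.9958463426547909} 0.0187
side {'fx': 488.6402915358116, 'fy': 488.6402915358116, 'cx': 318.7898844439688, 'cy': 203.26449051393308, 'D': array([-0.1513436,  0.       ,  0.       ,  0.       ,  0.       ]), 'rvec': array([ 2.23446706, -0.43808343,  0.2117043 ]), 'tvec': array([-0.55296355,  0.23512889,  1.27837521])}
top {'fx': 372.81408042185654, 'fy': 372.81408042185654, 'cx': 317.1495928769607, 'cy': 195.59332755594215, 'D': array([-0.0644368,  0.       ,  0.       ,  0.       ,  0.       ]), 'rvec': array([ 2.18606232, -2.14598491,  0.12359479]), 'tvec': array([-4.25160412e-04,  5.96028285e-01,  8.75183185e-01])}
wrist {'fx': 279.1339238740393, 'fy': 279.1339238740393, 'cx': 318.6990537412777, 'cy': 200.6247345429087, 'D': array([-0.01441187,  0.        ,  0.        ,  0.        ,  0.        ]), 'rvec': array([-2.4272411 , -1.56909463, -0.22414553]), 'tvec': array([-0.5982822 , -0.03729448,  0.37910332])}
```

View pics/side0.png

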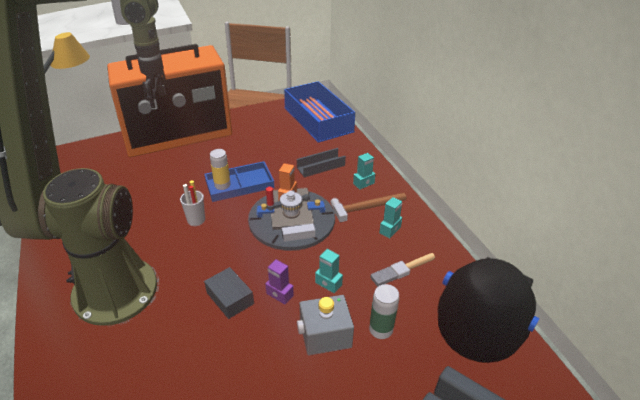

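View pics/top0.png

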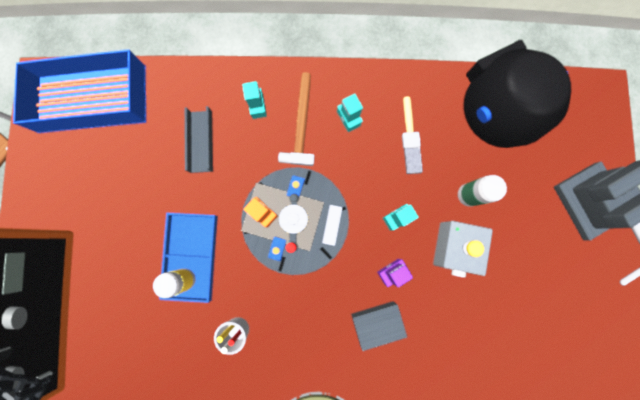

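View pics/wrist0.png

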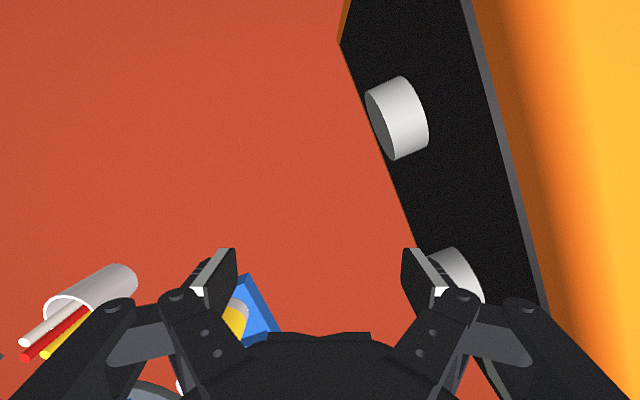

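The side view shows the orange square at about (287,178), the gauge at (290,203), the yellow knob at (326,305) and the blue tray at (240,180). The top view shows the square at (260,211), the stud at (293,219), the red handle at (291,247), the knob at (475,248) and the empty bay at (190,237).

```bash
cat > h.py <<'E'
import numpy as np, cv2
from scipy.spatial.transform import Rotation as R
from plant import arm
def K(c): return np.array([[c['fx'],0,c['cx']],[0,c['fy'],c['cy']],[0,0,1.]])
def cen(c):
    r=cv2.Rodrigues(np.array(c['rvec']))[0]; return r,-r.T@np.array(c['tvec'])
def rays(c,px):
    u=cv2.undistortPoints(np.array(px,float).reshape(-1,1,2),K(c),np.array(c['D'])).reshape(-1,2)
    r,o=cen(c); d=np.c_[u,np.ones(len(u))]@r; return o,d/np.linalg.norm(d,axis=1)[:,None]
def plane(c,px,z):
    o,d=rays(c,px); return o+d*((z-o[2])/d[:,2])[:,None]
def proj(c,p): return cv2.projectPoints(np.array(p,float).reshape(-1,1,3),np.array(c['rvec']),np.array(c['tvec']),K(c),np.array(c['D']))[0].reshape(-1,2)
def tri(obs):  # [(cam,px)]
    A=0;b=0;L=[]
    for c,p in obs:
        o,d=rays(c,[p]);d=d[0];M=np.eye(3)-np.outer(d,d);A=A+M;b=b+M@o;L.append((o,d))
    x=np.linalg.solve(A,b); return x,[np.linalg.norm(np.cross(x-o,d)) for o,d in L]
def mask(f,lo,hi):
    return cv2.inRange(cv2.cvtColor(f,cv2.COLOR_BGR2HSV),np.array(lo),np.array(hi))
def blobs(m,amin=15):
    n,l,s,ce=cv2.connectedComponentsWithStats(m); return [(s[i][:5].tolist(),ce[i].round(1).tolist()) for i in range(1,n) if s[i][4]>=amin]
def tool():
    s=arm.get_obs(); return np.array(s['position']),R.from_rotvec(s['tool_rot']).as_matrix()
def crop(f,x0,y0,x1,y1,k,name): cv2.imwrite('pics/'+name,cv2.resize(f[y0:y1,x0:x1],None,fx=k,fy=k,interpolation=cv2.INTER_CUBIC))
E
python3 - <<'E'
from h import *
p,M=tool(); print(p,M.round(3))
c=arm.capture('wrist'); r,o=cen(c); print('cam in tool',M.T@(o-p), (M.T@r.T).round(3))
s=arm.capture('side');t=arm.capture('top')
print(proj(t,p),proj(s,p))
crop(t['frame'],140,140,360,310,3.6,'topA.png')
crop(t['frame'],360,160,530,300,4.5,'topB.png')
crop(s['frame'],190,120,420,360,2.5,'sideA.png')
for n,ca in(('t',t),('s',s)):
  print(n,'yel',blobs(mask(ca['frame'],(22,120,120),(35,255,255))),'red',blobs(mask(ca['frame'],(0,190,60),(3,255,255))),'or',blobs(mask(ca['frame'],(9,150,120),(20,255,255))))
E
```

```text
[0.24655515 0.54653257 0.23063689] [[ 0.912 -0.001  0.411]
 [-0.411 -0.001  0.912]
 [-0.    -1.    -0.001]]
cam in tool [-0.07201289 -0.14209626 -0.0005302 ] [[-0.     0.959  0.284]
 [ 0.001 -0.284  0.959]
 [ 1.     0.001 -0.001]]
[[ 33.59456    360.79840637]] [[159.27980635 105.26866839]]
t yel [([245, 199, 21, 21, 238], [255.0, 209.2]), ([263, 213, 11, 12, 45], [268.4, 218.8]), ([467, 242, 8, 14, 42], [469.4, 248.5]), ([175, 270, 18, 22, 198], [185.5, 278.9]), ([219, 326, 15, 17, 75], [225.1, 332.9])] red [([232, 332, 8, 10, 18], [234.9, 337.1])] or [([301, 72, 9, 80, 152], [305.6, 112.4]), ([0, 152, 7, 12, 22], [3.0, 158.0]), ([257, 206, 20, 21, 141], [266.6, 216.1]), ([0, 228, 73, 172, 1561], [52.8, 287.5])]
s yel [([56, 33, 14, 5, 34], [62.0, 35.2]), ([319, 297, 15, 16, 169], [326.0, 303.9])] red [] or [([51, 38, 20, 30, 295], [59.6, 54.7]), ([108, 46, 124, 111, 3422], [168.4, 89.3]), ([279, 163, 18, 34, 338], [285.3, 178.5]), ([189, 180, 7, 10, 28], [192.4, 184.2])]
```

```bash
ls pics
```

```text
side0.png
sideA.png
top0.png
topA.png
topB.png
wrist0.png
```

View pics/topA.png

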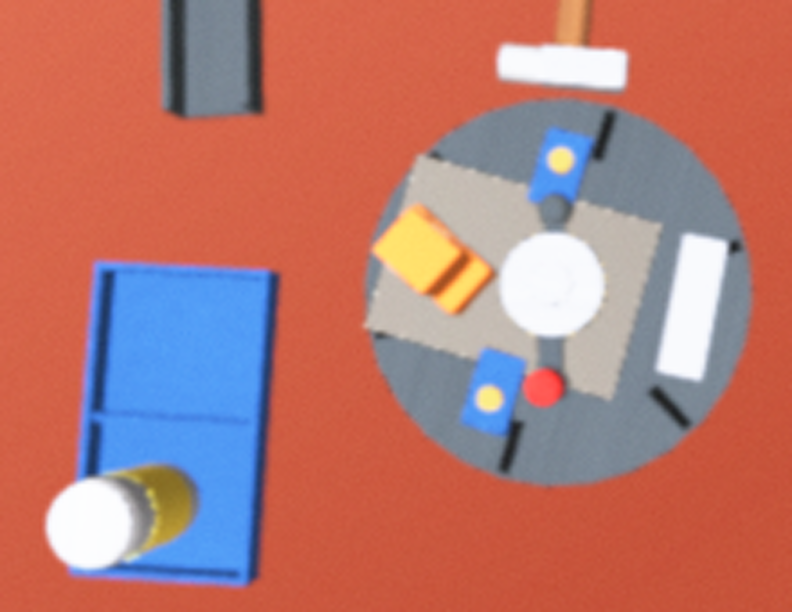

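View pics/topB.png

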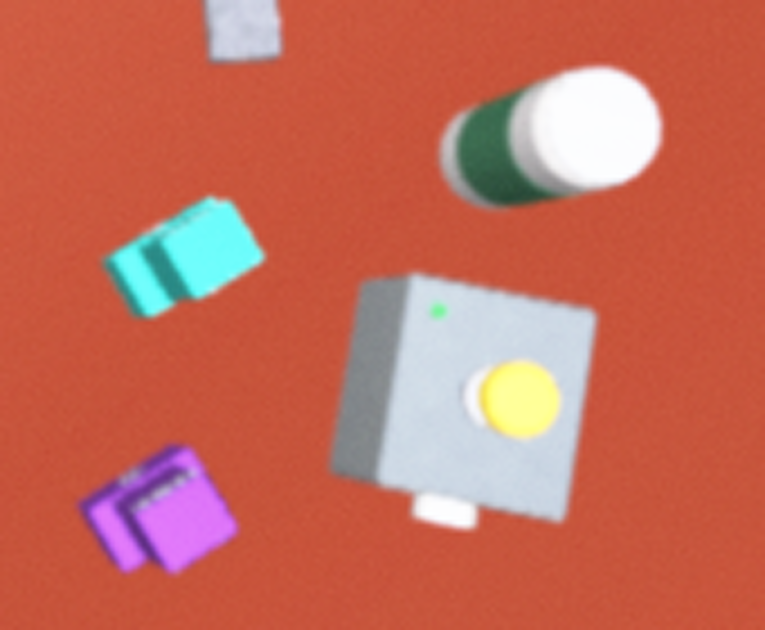

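View pics/sideA.png

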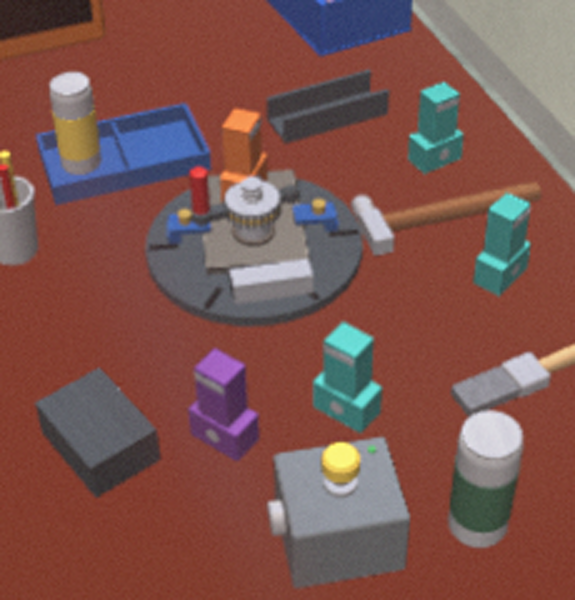

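```bash
python3 - <<'E'
from h import *
t=arm.capture('top');s=arm.capture('side')
A=lambda L:[(140+x/3.6,140+y/3.6) for x,y in L]
B=lambda L:[(360+x/4.5,160+y/4.5) for x,y in L]
S=lambda L:[(190+x/2.5,120+y/2.5) for x,y in L]
print('bar top',plane(t,A([(418,205),(462,247),(425,295),(372,250)]),.162).round(4))
print('handle',plane(t,A([(543,387)]),.163),'stud',plane(t,A([(552,284)]),.127), 'plate',plane(t,A([(558,292)]),.04))
print('wp corners',plane(t,A([(420,153),(661,224),(611,399),(366,328)]),.052).round(4))
print('tray outer top',plane(t,A([(96,263),(277,271),(252,582),(70,573)]),.035).round(4))
print('tray div',plane(t,A([(93,415),(250,421)]),.035).round(4))
print('knob',plane(t,B([(520,399)]),.129), 'console top',plane(t,B([(412,274),(596,312),(562,522),(377,486)]),.085).round(4))
print('tri knob top', tri([(t,B([(520,399)])[0]),(s,S([(341,456)])[0])]))
print('tri handle top', tri([(t,A([(543,387)])[0]),(s,S([(199,172)])[0])]))
print('tri bar top', tri([(t,A([(418,249)])[0]),(s,S([(242,120)])[0])]))
p,M=tool()
print('to square', M.T@(plane(t,A([(418,249)]),.162)[0]-p))
E
```

```text
bar top [[0.5764 0.1384 0.162 ]
 [0.5524 0.112  0.162 ]
 [0.5243 0.1325 0.162 ]
 [0.5497 0.1641 0.162 ]]
handle [[0.47312868 0.0630493  0.163     ]] stud [[0.5337254  0.06151855 0.127     ]] plate [[0.53256434 0.06263168 0.04      ]]
wp corners [[ 0.6227  0.1561  0.052 ]
 [ 0.5782 -0.005   0.052 ]
 [ 0.463   0.0257  0.052 ]
 [ 0.506   0.1876  0.052 ]]
tray outer top [[0.546  0.3769 0.035 ]
 [0.5431 0.2527 0.035 ]
 [0.3372 0.2607 0.035 ]
 [0.3393 0.3834 0.035 ]]
tray div [[0.4439 0.3731 0.035 ]
 [0.4427 0.2664 0.035 ]]
knob [[ 0.47558133 -0.3358388   0.129     ]] console top [[ 0.5374 -0.2997  0.085 ]
 [ 0.5193 -0.396   0.085 ]
 [ 0.4126 -0.3756  0.085 ]
 [ 0.43   -0.2801  0.085 ]]
tri knob top (array([ 0.47632138, -0.33713185,  0.1266529 ]), [np.float64(0.0008407239377473778), np.float64(0.00084072393774726)])
tri handle top (array([0.47380664, 0.06289494, 0.16193265]), [np.float64(0.0007427773376015389), np.float64(0.0007427773376016174)])
tri bar top (array([0.55116554, 0.13722697, 0.16251079]), [np.float64(0.00042001399949965476), np.float64(0.000420013999499571)])
to square [ 0.44556233  0.06922938 -0.24810735]
```

Request:
jog_arm(
  travel=[
    [0.045,0,-0.025],
    [0.09,0,-0.05],
    [0.135,0,-0.075],
    [0.18,0,-0.1],
    [0.225,0,-0.125],
    [0.27,0,-0.15],
    [0.315,0,-0.175],
    [0.36,0,-0.2],
    [0.405,0,-0.225],
    [0.446,0,-0.248],
  ],
  turn=[10.6,21.2,31.8,42.4,53,63.6,74.2,84.8,95.4,106],
  fingers=[0.07,0.07,0.07,0.07,0.07,0.07,0.07,0.07,0.07,0.07],
)

```text
time: 1.65
position: [0.5523, 0.1358, 0.2314]
tool_rot: [-0.785, 1.709, -1.71]
force: [0.5, 0.6, 0.6]
finger_gap: 0.822
```

```bash
python3 - <<'E'
from h import *
p,M=tool(); print(p,M.round(3),arm.get_obs()['qpos'],arm.get_obs()['time'])
c=arm.capture('wrist'); cv2.imwrite('pics/w1.png',c['frame'])
E
```

```text
[0.5522628  0.135772   0.23140333] [[-0.652  0.     0.759]
 [-0.759 -0.    -0.652]
 [-0.    -1.     0.   ]] [ 2.41175917e-01  2.54101737e-01 -1.26046719e-01  1.19026795e+00
 -1.89094319e-04  2.52159580e+00] 1.65
```

View pics/w1.png

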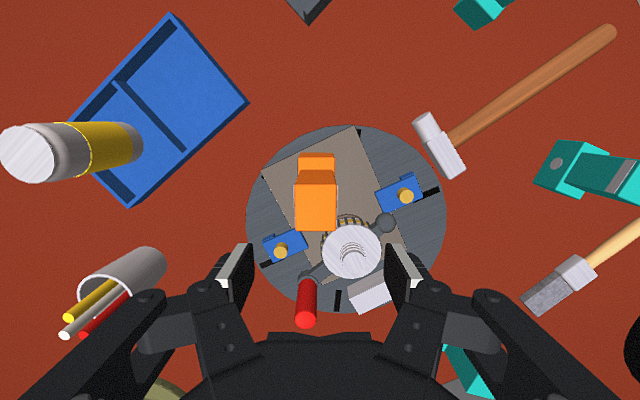

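The wrist view shows the bar top at about (316,207) with some foot visible above it at (316,162). The tray's empty bay is at (185,80), the stud at (352,250) and the red handle at (306,302).

```bash
python3 - <<'E'
from h import *
f=cv2.imread('pics/w1.png'); crop(f,240,120,440,260,4,'w1a.png'); crop(f,60,0,260,150,4,'w1b.png')
E
```

```text
(no output)
```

View pics/w1a.png

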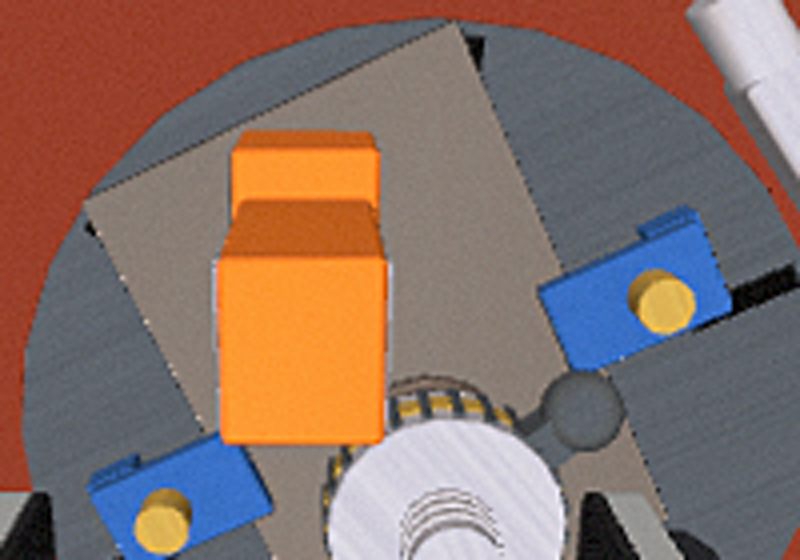

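View pics/w1b.png

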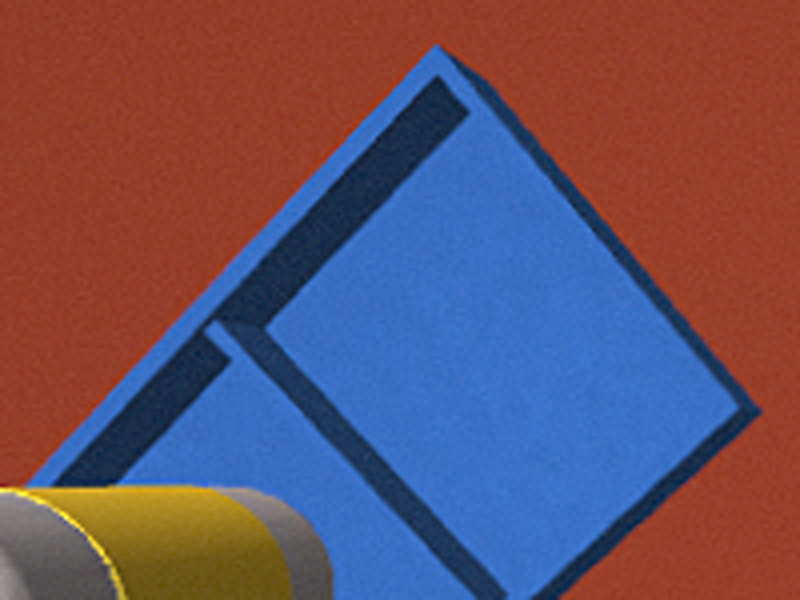

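```bash
python3 - <<'E'
from h import *
c=arm.capture('wrist');t=arm.capture('top');s=arm.capture('side')
W=lambda L:[(240+(x+.5)/4-.5,120+(y+.5)/4-.5) for x,y in L]
V=lambda L:[(60+(x+.5)/4-.5,(y+.5)/4-.5) for x,y in L]
a=plane(c,W([(217,258),(385,258),(383,444),(222,443)]),.162);print(a.round(4),a.mean(0))
for i in range(4):
    d=a[(i+1)%4]-a[i]; print(np.hypot(*d[:2]),np.degrees(np.arctan2(d[1],d[0]))%180)
print('foot',plane(c,W([(232,150),(378,150)]),.094))
print('foot bottom',plane(c,W([(238,131),(376,131)]),.052))
mt=a.mean(0)
A=lambda L:[(140+(x+.5)/3.6-.5,140+(y+.5)/3.6-.5) for x,y in L]
print(tri([(c,W([(302,351)])[0]),(t,A([(418,249)])[0])]))
print('stud ring',plane(c,W([(447,535)]),.107))
print('floor',plane(c,V([(467,110),(265,327)]),.005).round(4))
print('rim',plane(c,V([(437,45),(757,411),(205,322)]),.035).round(4))
E
```

```text
[[0.556  0.1606 0.162 ]
 [0.5805 0.1391 0.162 ]
 [0.555  0.1096 0.162 ]
 [0.5305 0.1314 0.162 ]] [0.55549011 0.13517488 0.162     ]
0.03259269892093158 138.75735107107525
0.03892112607108393 49.22876372020684
0.032837770035001324 138.32985701080412
0.038674877303673805 48.87004789979705
foot [[0.56252318 0.17029765 0.094     ]
 [0.58991964 0.1462984  0.094     ]]
foot bottom [[0.56146545 0.17082741 0.052     ]
 [0.59111653 0.14485733 0.052     ]]
(array([0.55361507, 0.13680133, 0.161408  ]), [np.float64(0.0025291923391738014), np.float64(0.0025291923391737472)])
stud ring [[0.5386841  0.05879273 0.107     ]]
floor [[0.5456 0.371  0.005 ]
 [0.4539 0.3733 0.005 ]]
rim [[0.5559 0.3713 0.035 ]
 [0.5543 0.2501 0.035 ]
 [0.4543 0.3702 0.035 ]]
```

Request:
jog_arm(
  travel=[
    [0,0.035,0],
    [0,0.07,0],
    [0,0.095,0],
    [0,0.108,0],
    [0,0.108,0],
    [0,0.108,0],
    [0,0.108,0],
    [0,0.108,0],
    [0,0.108,0],
  ],
  turn=[0.7,0.7,0.7,0.7,0.7,0.7,0.7,0.7,0.7],
  fingers=[0.07,0.07,0.07,0.07,0.02,0.02,0.02,0.02,0.02],
  force=60,
)

```text
time: 2.98
position: [0.5519, 0.1375, 0.1243]
tool_rot: [-0.779, 1.714, -1.712]
force: [-1.8, 1.2, 4.9]
finger_gap: 0.391
```

Request:
jog_arm(
  travel=[
    [0,-0.03,0],
    [0,-0.06,0],
    [-0.016,-0.06,-0.026],
    [-0.032,-0.06,-0.052],
    [-0.048,-0.06,-0.079],
    [-0.064,-0.06,-0.105],
    [-0.081,-0.06,-0.131],
    [-0.097,-0.06,-0.157],
    [-0.097,-0.06,-0.157],
    [-0.097,-0.03,-0.157],
  ],
  turn=[0,0,-7,-14,-21,-28,-35,-39.5,-39.5,-39.5],
  fingers=[0.02,0.02,0.02,0.02,0.02,0.02,0.02,0.02,0.02,0.02],
)

```text
time: 4.22
position: [0.4988, 0.3144, 0.1562]
tool_rot: [-1.19, 1.226, -1.229]
force: [0.2, -0.4, -4.6]
finger_gap: 0.395
```

```bash
python3 - <<'E'
from h import *
p,M=tool(); print(p,M.round(3))
for n in('wrist','top','side'):
  c=arm.capture(n); f=c['frame']
  if n=='wrist': cv2.imwrite('pics/w2.png',f)
  if n=='top': crop(f,100,150,300,310,3.5,'t2.png')
  if n=='side': crop(f,180,100,350,240,4,'s2.png')
E
```

```text
[0.49881436 0.31435167 0.15621601] [[-0.026  0.005  1.   ]
 [-1.     0.003 -0.026]
 [-0.003 -1.     0.005]]
```

View pics/w2.png

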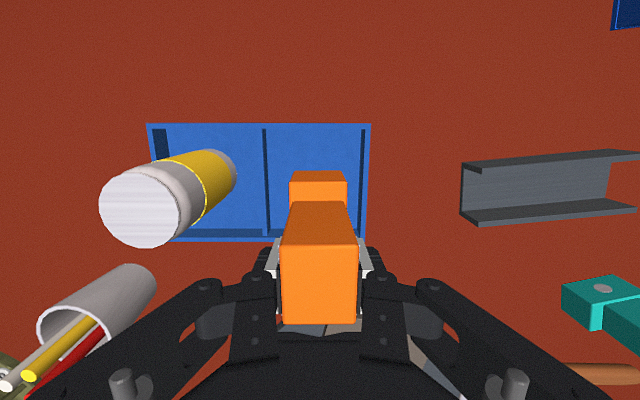

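View pics/t2.png

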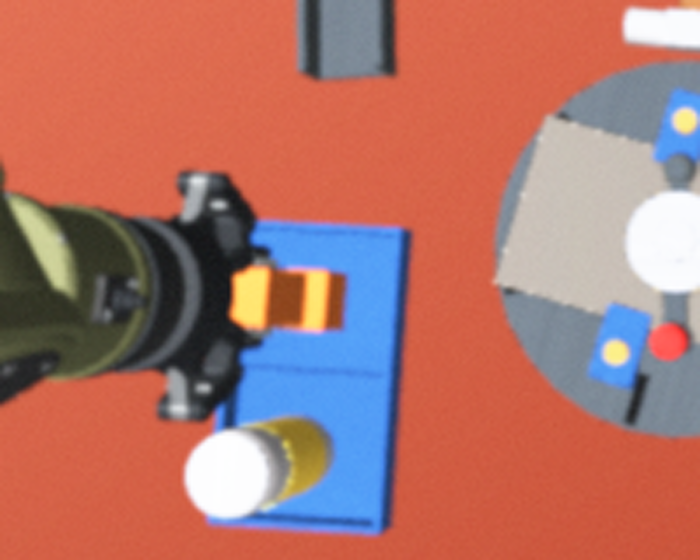

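View pics/s2.png

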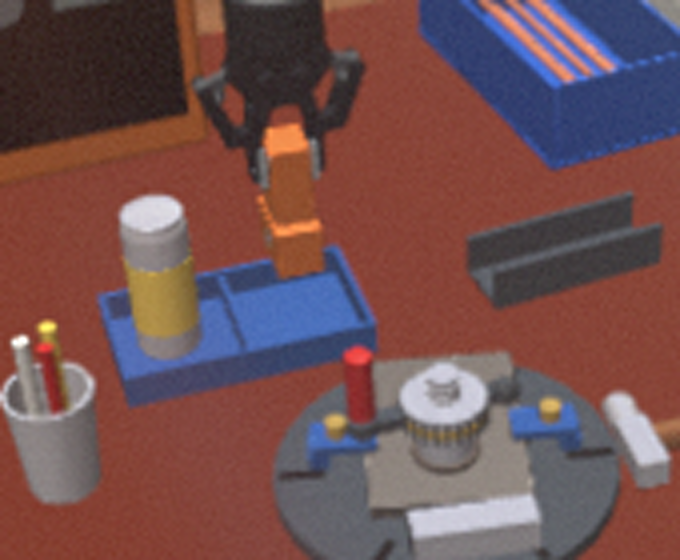

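The wrist view shows the foot over the bay between the divider (u≈265) and the right wall (u≈365), with the bar at u≈318. I'll lower it now.

Request:
jog_arm(
  travel=[
    [0,0.035,0],
    [0,0.06,0],
    [0,0.072,0],
    [0,0.078,0],
    [0,0.079,0],
    [0,0.079,0],
  ],
  turn=[0,0,0,0,0,0],
  fingers=[0.02,0.02,0.02,0.02,0.02,0.02],
)

```text
time: 5.12
position: [0.4955, 0.3113, 0.0774]
tool_rot: [-1.198, 1.23, -1.23]
force: [-6.7, -5.9, 15.4]
finger_gap: 0.387
```

Request:
jog_arm(
  travel=[
    [0,-0.001,0],
    [0,-0.001,0],
    [0,-0.001,0],
    [0,-0.001,0],
    [0,-0.04,0],
    [0,-0.09,0],
    [0,-0.14,0],
    [0,-0.14,0],
  ],
  turn=[0,0,0,0,0,0,0,0],
  fingers=[0.06,0.06,0.06,0.06,0.06,0.06,0.06,0.06],
)

```text
time: 6.12
position: [0.4982, 0.3131, 0.2218]
tool_rot: [-1.19, 1.227, -1.23]
force: [0.1, 0.0, -0.4]
finger_gap: 0.706
```

```bash
python3 - <<'E'
from h import *
p,M=tool(); print(p,M.round(3))
for n in('wrist','top','side'):
  c=arm.capture(n); f=c['frame']
  if n=='wrist': cv2.imwrite('pics/w3.png',f)
  if n=='side': crop(f,180,100,350,240,4,'s3.png')
E
```

```text
[0.49824117 0.31305793 0.22182632] [[-0.028  0.005  1.   ]
 [-1.     0.003 -0.028]
 [-0.003 -1.     0.005]]
```

View pics/w3.png

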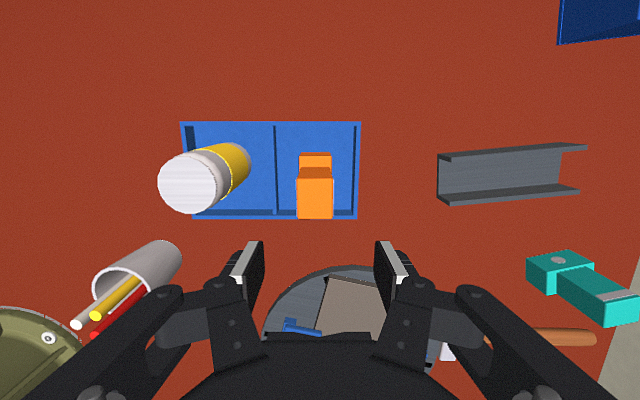

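View pics/s3.png

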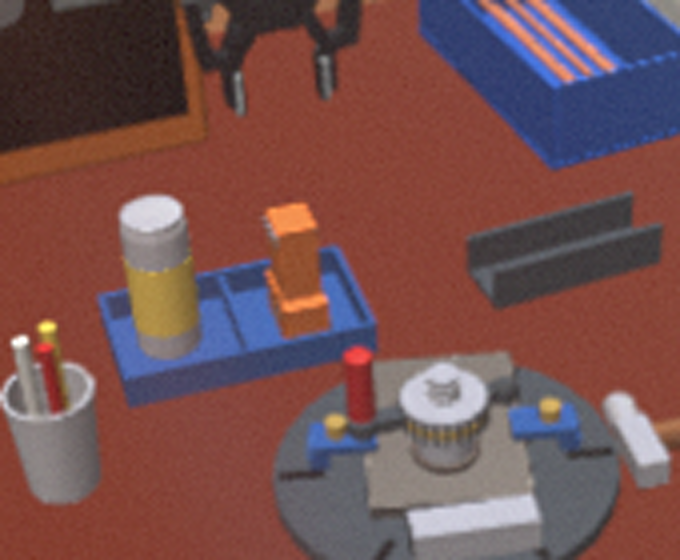

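The side and wrist views show the square upright inside the empty bay, clear of its walls. Next is the knob.

Request:
jog_arm(
  travel=[
    [0.06,0,0],
    [0.12,0,0],
    [0.18,0,0],
    [0.24,0,0],
    [0.3,0,0],
    [0.36,0,0],
    [0.42,0,-0.001],
    [0.48,0,-0.002],
    [0.54,0,-0.003],
    [0.6,0,-0.004],
  ],
  turn=[0,0,0,0,0,0,0,0,0,0],
  fingers=[0.07,0.07,0.07,0.07,0.07,0.07,0.07,0.07,0.07,0.07],
)

```text
time: 7.52
position: [0.4734, -0.2898, 0.2156]
tool_rot: [-1.2, 1.234, -1.227]
force: [0.4, -0.2, -0.2]
finger_gap: 0.819
```

```bash
python3 - <<'E'
from h import *
p,M=tool(); print(p,M.round(3),arm.get_obs()['qpos'].round(3))
c=arm.capture('wrist'); f=c['frame']; cv2.imwrite('pics/w4.png',f)
t=arm.capture('top')
print(blobs(mask(f,(22,90,90),(35,255,255))))
cv2.imwrite('pics/t4.png',t['frame'])
E
```

```text
[ 0.47338403 -0.28980277  0.21557179] [[-0.028 -0.005  1.   ]
 [-1.    -0.    -0.028]
 [ 0.    -1.    -0.005]] [-0.548  0.24  -0.181  1.155 -0.003  1.051]
[([306, 230, 38, 41, 1189], [325.0, 250.3])]
```

View pics/w4.png

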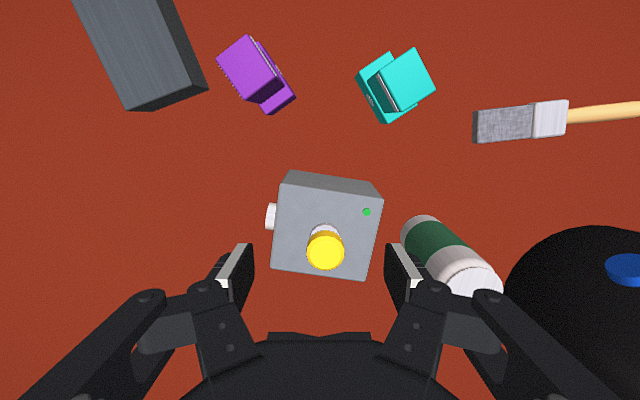

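```bash
python3 - <<'E'
from h import *
c=arm.capture('wrist'); p,M=tool()
f=c['frame']
m=mask(f,(22,150,200),(35,255,255));b=blobs(m);print(b)
crop(f,280,200,380,290,6,'w4a.png')
k=plane(c,[(325,252)],.129)[0];print('knob',k)
print('can base approx',plane(c,[(420,226)],0),'can top',plane(c,[(471,287)],.14))
T=np.array([.4757,-.336,.129]);print('tool delta wrist',M.T@(k-p),'top',M.T@(T-p))
E
```

```text
[([307, 227, 38, 40, 1147], [325.9, 247.5])]
knob [ 0.47676529 -0.33809477  0.129     ]
can base approx [[ 0.60838356 -0.36884256  0.        ]] can top [[ 0.60678184 -0.37138179  0.14      ]]
tool delta wrist [0.04746708 0.08622164 0.00557766] top [0.04540768 0.08622737 0.00444553]
```

View pics/w4a.png

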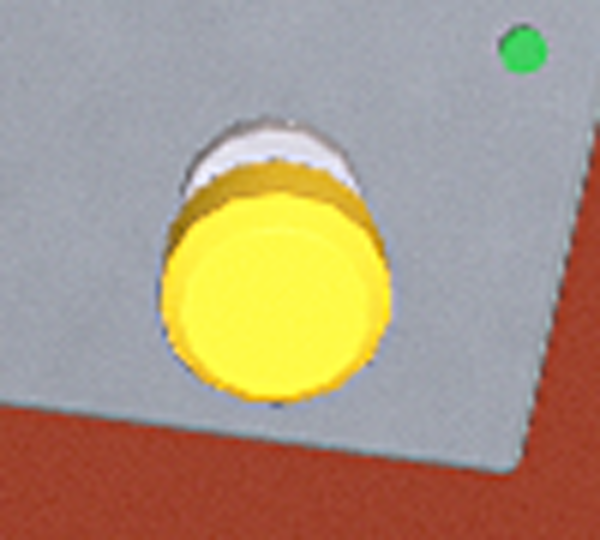

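```bash
python3 - <<'E'
from h import *
p,M=tool();c=arm.capture('wrist')
f=c['frame'];print(blobs(mask(f,(22,150,200),(35,255,255))))
k=plane(c,[(326,249.5)],.129)[0];print(p,k,M.T@(k-p), M.T@(np.array([.4757,-.336,.129])-p))
E
```

```text
[([307, 230, 38, 40, 1144], [325.9, 250.3])]
[ 0.47323206 -0.29044718  0.21523009] [ 0.47782253 -0.33270352  0.129     ] [0.0420446  0.08621373 0.00646083] [0.04540768 0.08622737 0.00444553]
```

Request:
jog_arm(
  travel=[
    [0.025,0.02,0.005],
    [0.046,0.04,0.005],
    [0.046,0.075,0.005],
    [0.046,0.1,0.005],
    [0.046,0.115,0.005],
    [0.046,0.116,0.005],
  ],
  turn=[0,0,0,0,0,0],
  fingers=[0.07,0.07,0.07,0.07,0.07,0.07],
)

```text
time: 8.48
position: [0.4755, -0.3339, 0.0981]
tool_rot: [-1.2, 1.238, -1.226]
force: [0.4, -0.4, 0.5]
finger_gap: 0.82
```

```bash
python3 - <<'E'
from h import *
print(arm.get_obs()['position'],arm.get_obs()['force'])
for n in('wrist','side'):
  c=arm.capture(n); f=c['frame']
  if n=='wrist': cv2.imwrite('pics/w5.png',f)
  if n=='side': crop(f,270,240,400,360,5,'s5.png')
E
```

```text
[ 0.47550107 -0.3338518   0.09807508] [ 0.44706501 -0.42975372  0.54211529]
```

View pics/w5.png

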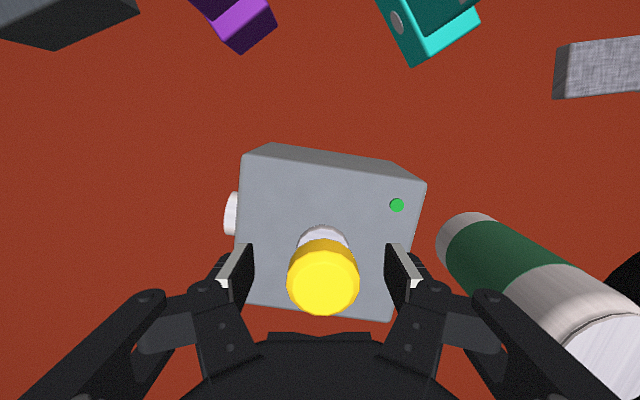

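View pics/s5.png

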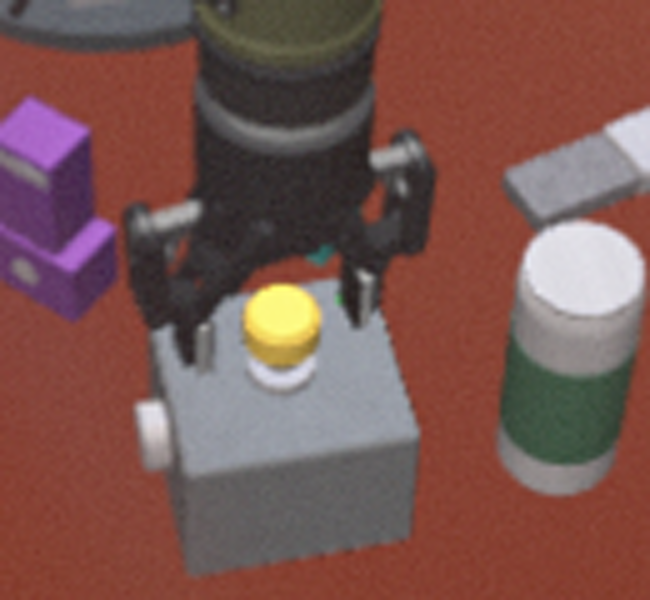

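```bash
python3 - <<'E'
from h import *
p,M=tool();c=arm.capture('wrist')
print(p,'pinch px',proj(c,p-M[:,1]*.0187), proj(c,p-M[:,1]*.031),'head centre top now', plane(c,[(322.5,283)],.129))
E
```

```text
[ 0.47669695 -0.33484838  0.09986367] pinch px [[318.85807819 268.14998925]] [[318.85666316 282.08464894]] head centre top now [[ 0.4784967  -0.33657899  0.129     ]]
```

Request:
jog_arm(
  travel=[
    [0,0,0.002],
    [0,0,0.002],
    [0,0,0.002],
    [0,0,0.002],
    [0,0,0.002],
    [0,0,0.002],
  ],
  turn=[0,0,0,0,0,0],
  fingers=[0.02,0.02,0.02,0.02,0.02,0.02],
  force=60,
)

```text
time: 9.38
position: [0.4776, -0.3357, 0.1016]
tool_rot: [-1.201, 1.236, -1.23]
force: [-7.8, 0.2, 9.7]
finger_gap: 0.398
```

Request:
jog_arm(
  travel=[
    [0,-0.004,0],
    [0,-0.008,0],
    [0,-0.012,0],
    [0,-0.016,0],
    [0,-0.02,0],
    [0,-0.023,0],
    [0,-0.023,0],
    [0,-0.023,0],
  ],
  turn=[0,0,0,0,0,0,0,0],
  fingers=[0.02,0.02,0.02,0.02,0.02,0.02,0.02,0.02],
)

```text
time: 10.38
position: [0.4775, -0.3356, 0.1239]
tool_rot: [-1.202, 1.236, -1.23]
force: [-1.2, -2.9, -9.1]
finger_gap: 0.397
```

Request:
jog_arm(
  travel=[
    [0,0,0],
    [0,0,0],
    [0,0,0],
    [0,0,0],
    [0,-0.03,0],
    [0,-0.08,0],
    [0,-0.08,0],
  ],
  turn=[0,0,0,0,0,0,0],
  fingers=[0.07,0.07,0.07,0.07,0.07,0.07,0.07],
)

```text
time: 11.25
position: [0.4805, -0.3371, 0.2084]
tool_rot: [-1.2, 1.23, -1.236]
force: [0.3, 0.7, 0.2]
finger_gap: 0.826
```

```bash
python3 - <<'E'
from h import *
p,M=tool();print(p)
s0=cv2.imread('pics/side0.png')
for n in('wrist','side'):
  c=arm.capture(n); f=c['frame']
  if n=='wrist': cv2.imwrite('pics/w6.png',f)
  if n=='side': cv2.imwrite('pics/s6.png',cv2.resize(np.hstack([s0[270:360,290:360],f[270:360,290:360]]),None,fx=5,fy=5,interpolation=cv2.INTER_CUBIC)); print(blobs(mask(f,(22,120,120),(35,255,255))),proj(c,[[.476,-.3365,.129],[.476,-.3365,.151]]))
E
```

```text
[ 0.48053007 -0.33705724  0.20843385]
[([319, 291, 15, 16, 173], [326.0, 297.7])] [[325.80806488 301.63719425]
 [325.95745834 295.43241253]]
```

View pics/s6.png

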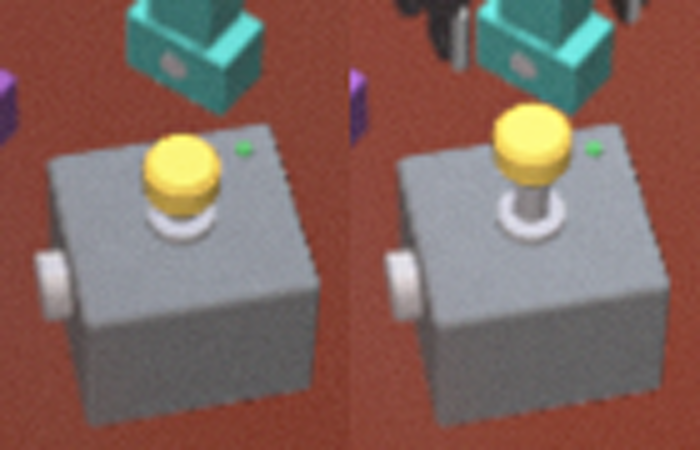

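View pics/w6.png

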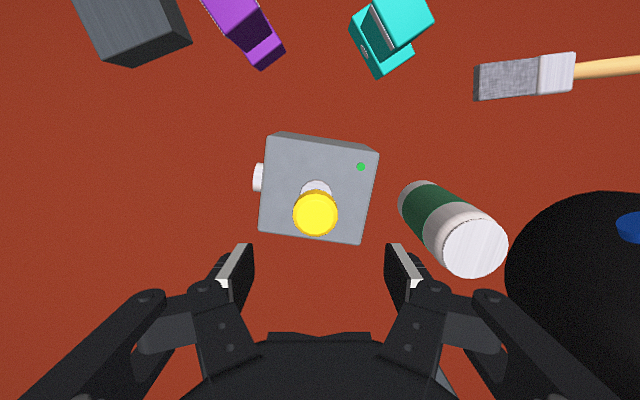

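The knob's head rose 6 px in the side view, from row 303.9 to 297.7. That matches the 6.2 px predicted for 22 mm, and the bare stem is visible, so it's at its detent. Now the handle.

Request:
jog_arm(
  travel=[
    [-0.05,-0.01,-0.002],
    [-0.11,-0.014,-0.005],
    [-0.17,-0.014,-0.008],
    [-0.23,-0.014,-0.01],
    [-0.29,-0.014,-0.013],
    [-0.35,-0.014,-0.016],
    [-0.398,-0.014,-0.018],
    [-0.398,-0.014,-0.018],
    [-0.398,-0.014,-0.018],
  ],
  turn=[0,0,0,0,0,0,0,0,0],
  fingers=[0.05,0.05,0.05,0.05,0.05,0.05,0.05,0.05,0.05],
)

```text
time: 12.48
position: [0.472, 0.0624, 0.2165]
tool_rot: [-1.203, 1.236, -1.23]
force: [0.8, 0.3, 0.3]
finger_gap: 0.583
```

```bash
python3 - <<'E'
from h import *
p,M=tool();print(p,M.round(3),arm.get_obs()['finger_gap'])
c=arm.capture('wrist'); f=c['frame']; cv2.imwrite('pics/w7.png',f)
print(blobs(mask(f,(0,200,100),(3,255,255))))
crop(f,240,190,400,310,5,'w7a.png')
print(proj(c,[.4733,.063,.1625]),proj(c,[.5335,.062,.127]))
E
```

```text
[0.47201103 0.06239474 0.21646019] [[-0.03  -0.008  1.   ]
 [-1.    -0.003 -0.03 ]
 [ 0.004 -1.    -0.008]] 0.5832442147085463
[([34, 46, 86, 25, 583], [67.4, 57.1]), ([310, 186, 27, 41, 807], [322.8, 206.8])]
[[321.13859876 216.83342716]] [[390.71113074 202.0803681 ]]
```

View pics/w7.png

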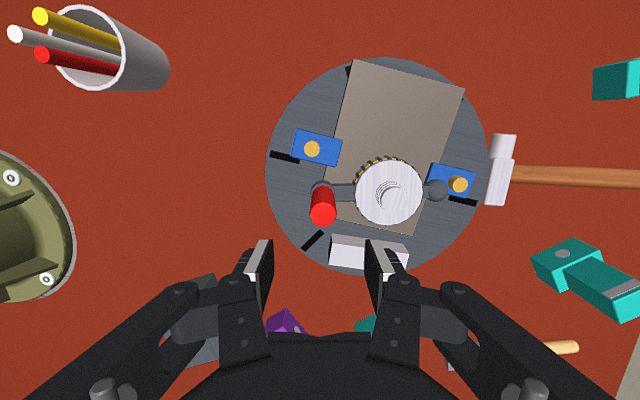

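View pics/w7a.png

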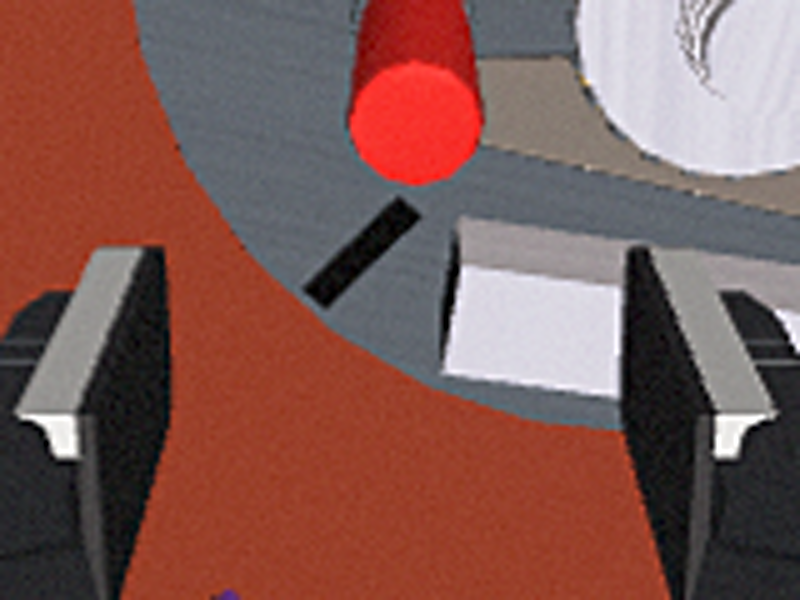

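```bash
python3 - <<'E'
from h import *
p,M=tool();c=arm.capture('wrist')
h=plane(c,[(323,214.5)],.162)[0]; print(p,h,M.T@(h-p)); f=c['frame']
print(blobs(mask(f,(0,200,100),(3,255,255))))
print(plane(c,[(389,191)],.1055))
E
```

```text
[0.47219891 0.06188106 0.21669296] [0.47496517 0.06406098 0.162     ] [-0.0024512   0.0546625   0.00311873]
[([33, 45, 86, 25, 569], [66.4, 56.6]), ([310, 185, 26, 41, 799], [322.4, 206.2])]
[[0.53714527 0.06552937 0.1055    ]]
```

Request:
jog_arm(
  travel=[
    [-0.002,0.03,0.0025],
    [-0.002,0.06,0.0025],
    [-0.002,0.08,0.0025],
    [-0.002,0.0875,0.0025],
    [-0.002,0.0875,0.0025],
    [-0.002,0.0875,0.0025],
    [-0.002,0.0875,0.0025],
    [-0.002,0.0875,0.0025],
    [-0.002,0.0875,0.0025],
    [-0.002,0.0875,0.0025],
  ],
  turn=[0,0,0,0,0,0,0,0,0,0],
  fingers=[0.05,0.05,0.05,0.05,0.05,0.01,0.01,0.01,0.01,0.01],
  force=40,
)

```text
time: 13.82
position: [0.4746, 0.0635, 0.1304]
tool_rot: [-1.201, 1.236, -1.232]
force: [-2.5, -0.5, 5.9]
finger_gap: 0.234
```

```bash
python3 - <<'E'
from h import *
p,M=tool();o=arm.get_obs();print(p,M.round(3),o['force'],o['finger_gap'])
c=arm.capture('wrist'); f=c['frame']; cv2.imwrite('pics/w8.png',f)
E
```

```text
[0.47462739 0.06346035 0.13040028] [[-0.032 -0.006  0.999]
 [-0.999 -0.003 -0.032]
 [ 0.003 -1.    -0.006]] [-2.51585667 -0.45683634  5.90681495] 0.2342078862826739
```

View pics/w8.png

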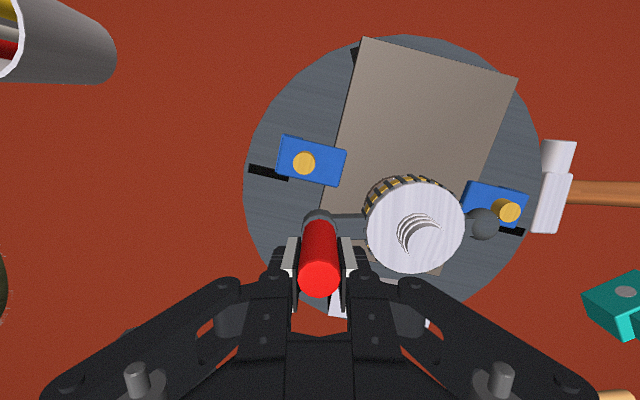

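```bash
cat > arc.py <<'E'
from h import *
import sys
# usage: arc.py Cx Cy step n [r]
cx,cy,st,n=map(float,sys.argv[1:5]); r=float(sys.argv[5]) if len(sys.argv)>5 else .062
p,M=tool();o=arm.get_obs()
d=p[:2]-[cx,cy];th=np.degrees(np.arctan2(d[1],d[0]));F=np.array(o['force'])
er=d/np.linalg.norm(d);et=np.array([er[1],-er[0]])
print('t',o['time'],'p',p.round(4),'theta',th.round(2),'r',np.linalg.norm(d).round(4),'F',F.round(1),'Frad',(F[:2]@er).round(2),'Ftan(cw)',(F[:2]@et).round(2),'mom',np.array(o['moment']).round(2),'gap',round(o['finger_gap'],3))
rows=[]
for k in range(1,int(n)+1):
    a=np.radians(th-st*k); q=np.array([cx+r*np.cos(a),cy+r*np.sin(a),p[2]-.006*st*k/360])
    rows.append((M.T@(q-p)).round(4).tolist())
print(rows)
E
python3 arc.py .5365 .062 10 10
```

```text
t 13.875 p [0.4746 0.0635 0.1304] theta 178.65 r 0.0619 F [-2.2 -0.7  6.2] Frad 2.18 Ftan(cw) -0.73 mom [-0.06  0.53  0.08] gap 0.235
[[-0.0108, 0.0001, 0.0008], [-0.0212, 0.0002, 0.0035], [-0.0311, 0.0004, 0.008], [-0.04, 0.0005, 0.0141], [-0.0477, 0.0006, 0.0217], [-0.0539, 0.0006, 0.0305], [-0.0586, 0.0007, 0.0402], [-0.0615, 0.0008, 0.0507], [-0.0625, 0.0009, 0.0614], [-0.0617, 0.001, 0.0722]]
```

Request:
jog_arm(
  travel=[
    [-0.011,0,0.001],
    [-0.021,0,0.0035],
    [-0.031,0.0005,0.008],
    [-0.04,0.0005,0.014],
  ],
  turn=[0,0,0,0],
  fingers=[0.01,0.01,0.01,0.01],
)

```text
time: 14.38
position: [0.4903, 0.1041, 0.1299]
tool_rot: [-1.201, 1.236, -1.231]
force: [-1.3, -1.0, 1.2]
finger_gap: 0.235
```

```bash
python3 arc.py .5365 .062 10 10
```

```text
t 14.375 p [0.4903 0.1041 0.1299] theta 137.63 r 0.0625 F [-1.3 -1.   1.2] Frad 0.29 Ftan(cw) -1.59 mom [-0.12  0.28 -0.04] gap 0.235
[[-0.0072, 0.0001, 0.0081], [-0.0133, 0.0002, 0.017], [-0.0178, 0.0003, 0.0269], [-0.0205, 0.0004, 0.0374], [-0.0213, 0.0005, 0.0481], [-0.0203, 0.0006, 0.0589], [-0.0174, 0.0007, 0.0693], [-0.0127, 0.0008, 0.079], [-0.0064, 0.0009, 0.0878], [0.0013, 0.0011, 0.0954]]
```

Request:
jog_arm(
  travel=[
    [-0.007,0,0.008],
    [-0.0135,0,0.017],
    [-0.018,0.0005,0.027],
    [-0.0205,0.0005,0.0375],
    [-0.0215,0.0005,0.048],
    [-0.0205,0.0005,0.059],
    [-0.0175,0.0005,0.0695],
    [-0.0125,0.001,0.079],
    [-0.0065,0.001,0.088],
    [0.0015,0.001,0.0955],
  ],
  turn=[0,0,0,0,0,0,0,0,0,0],
  fingers=[0.01,0.01,0.01,0.01,0.01,0.01,0.01,0.01,0.01,0.01],
)

```text
time: 15.62
position: [0.5868, 0.099, 0.1283]
tool_rot: [-1.2, 1.235, -1.232]
force: [2.3, 3.7, -1.4]
finger_gap: 0.237
```

```bash
python3 arc.py .5365 .062 10 10
```

```text
t 15.625 p [0.5868 0.099  0.1283] theta 36.36 r 0.0625 F [ 2.3  3.7 -1.4] Frad 4.03 Ftan(cw) -1.6 mom [ 0.74 -0.58 -0.05] gap 0.237
[[0.0093, 0.0002, 0.0055], [0.0193, 0.0003, 0.0098], [0.0298, 0.0005, 0.0123], [0.0406, 0.0007, 0.0129], [0.0513, 0.0009, 0.0116], [0.0617, 0.0011, 0.0084], [0.0713, 0.0013, 0.0036], [0.0799, 0.0015, -0.0029], [0.0873, 0.0018, -0.0108], [0.0932, 0.002, -0.0199]]
```

```bash
python3 arc.py .537 .0625 10 10 | tail -1
```

```text
[[0.0089, 0.0002, 0.0061], [0.0189, 0.0003, 0.0103], [0.0294, 0.0005, 0.0128], [0.0402, 0.0007, 0.0133], [0.0509, 0.0009, 0.012], [0.0612, 0.0011, 0.0089], [0.0709, 0.0013, 0.004], [0.0795, 0.0015, -0.0025], [0.0869, 0.0018, -0.0104], [0.0928, 0.002, -0.0195]]
```

Request:
jog_arm(
  travel=[
    [0.009,0,0.006],
    [0.019,0.0005,0.0105],
    [0.0295,0.0005,0.013],
    [0.04,0.0005,0.0135],
    [0.051,0.001,0.012],
    [0.061,0.001,0.009],
    [0.071,0.0015,0.004],
    [0.0795,0.0015,-0.0025],
    [0.087,0.002,-0.0105],
    [0.093,0.002,-0.0195],
  ],
  turn=[0,0,0,0,0,0,0,0,0,0],
  fingers=[0.01,0.01,0.01,0.01,0.01,0.01,0.01,0.01,0.01,0.01],
)

```text
time: 16.88
position: [0.5637, 0.0068, 0.1265]
tool_rot: [-1.199, 1.235, -1.23]
force: [-1.9, 6.7, -1.5]
finger_gap: 0.232
```

```bash
python3 arc.py .537 .0625 10 10
```

```text
t 16.875 p [0.5637 0.0068 0.1265] theta -64.4 r 0.0617 F [-1.9  6.7 -1.5] Frad -6.82 Ftan(cw) -1.2 mom [ 1.34  0.19 -0.01] gap 0.232
[[0.0044, 0.0002, -0.0099], [0.0067, 0.0005, -0.0204], [0.0071, 0.0007, -0.0312], [0.0057, 0.0009, -0.0419], [0.0024, 0.0011, -0.0522], [-0.0026, 0.0013, -0.0618], [-0.0092, 0.0015, -0.0704], [-0.0172, 0.0017, -0.0776], [-0.0263, 0.0019, -0.0834], [-0.0363, 0.0021, -0.0875]]
```

```bash
python3 arc.py .5368 .064 10 10 | tail -1
```

```text
[[0.003, 0.0002, -0.0105], [0.0053, 0.0005, -0.0211], [0.0056, 0.0007, -0.0319], [0.0041, 0.0009, -0.0426], [0.0008, 0.0011, -0.0529], [-0.0043, 0.0013, -0.0624], [-0.011, 0.0015, -0.0709], [-0.019, 0.0017, -0.0782], [-0.0282, 0.0019, -0.0839], [-0.0382, 0.0021, -0.0879]]
```

Request:
jog_arm(
  travel=[
    [0.003,0,-0.0105],
    [0.0055,0.0005,-0.021],
    [0.0055,0.0005,-0.032],
    [0.004,0.001,-0.0425],
    [0.001,0.001,-0.053],
    [-0.0045,0.0015,-0.0625],
    [-0.011,0.0015,-0.071],
    [-0.019,0.0015,-0.078],
    [-0.028,0.002,-0.084],
    [-0.038,0.002,-0.088],
  ],
  turn=[0,0,0,0,0,0,0,0,0,0],
  fingers=[0.01,0.01,0.01,0.01,0.01,0.01,0.01,0.01,0.01,0.01],
)

```text
time: 18.12
position: [0.4763, 0.0485, 0.1249]
tool_rot: [-1.199, 1.236, -1.23]
force: [-0.8, -2.2, -2.2]
finger_gap: 0.235
```

```bash
python3 arc.py .5368 .064 10 10
```

```text
t 18.125 p [0.4763 0.0485 0.1249] theta -165.65 r 0.0624 F [-0.8 -2.2 -2.2] Frad 1.29 Ftan(cw) -1.97 mom [-0.39 -0.01 -0.03] gap 0.235
[[-0.0107, 0.0002, -0.0017], [-0.0215, 0.0003, -0.0019], [-0.0322, 0.0005, -0.0002], [-0.0424, 0.0006, 0.0033], [-0.0519, 0.0007, 0.0085], [-0.0603, 0.0009, 0.0153], [-0.0674, 0.001, 0.0234], [-0.073, 0.0011, 0.0327], [-0.0769, 0.0012, 0.0427], [-0.079, 0.0013, 0.0534]]
```

Request:
jog_arm(
  travel=[
    [-0.0105,0,-0.0015],
    [-0.0215,0.0005,-0.002],
    [-0.032,0.0005,0],
    [-0.0425,0.0005,0.0035],
    [-0.052,0.0005,0.0085],
    [-0.0605,0.001,0.0155],
    [-0.0675,0.001,0.0235],
    [-0.073,0.001,0.0325],
    [-0.077,0.001,0.0425],
  ],
  turn=[0,0,0,0,0,0,0,0,0],
  fingers=[0.01,0.01,0.01,0.01,0.01,0.01,0.01,0.01,0.01],
)

```text
time: 19.25
position: [0.5217, 0.1235, 0.1233]
tool_rot: [-1.201, 1.236, -1.231]
force: [0.8, -8.1, -1.9]
finger_gap: 0.232
```

```bash
python3 arc.py .5368 .064 3 10
```

```text
t 19.25 p [0.5217 0.1235 0.1233] theta 104.28 r 0.0614 F [ 0.8 -8.1 -1.9] Frad -8.07 Ftan(cw) -1.25 mom [-1.61 -0.2  -0.02] gap 0.232
[[-0.0014, 0.0, 0.003], [-0.0021, 0.0001, 0.0061], [-0.0026, 0.0001, 0.0094], [-0.0029, 0.0001, 0.0126], [-0.003, 0.0001, 0.0158], [-0.003, 0.0002, 0.0191], [-0.0028, 0.0002, 0.0223], [-0.0024, 0.0002, 0.0255], [-0.0019, 0.0003, 0.0287], [-0.0012, 0.0003, 0.0319]]
```

```bash
python3 arc.py .5368 .0628 3 10 .0612
```

```text
t 19.25 p [0.5217 0.1235 0.1233] theta 104.01 r 0.0625 F [ 0.8 -8.1 -1.9] Frad -8.07 Ftan(cw) -1.21 mom [-1.61 -0.2  -0.02] gap 0.232
[[0.0005, 0.0, 0.0035], [-0.0001, 0.0001, 0.0066], [-0.0006, 0.0001, 0.0098], [-0.0009, 0.0001, 0.013], [-0.001, 0.0001, 0.0162], [-0.001, 0.0002, 0.0194], [-0.0008, 0.0002, 0.0226], [-0.0004, 0.0002, 0.0258], [0.0001, 0.0003, 0.0289], [0.0008, 0.0003, 0.032]]
```

Request:
jog_arm(
  travel=[
    [0.0005,0,0.0035],
    [0,0,0.0065],
    [-0.0005,0,0.01],
    [-0.001,0,0.013],
    [-0.001,0,0.016],
    [-0.001,0,0.0195],
  ],
  turn=[0,0,0,0,0,0],
  fingers=[0.01,0.01,0.01,0.01,0.01,0.01],
)

```text
time: 20.0
position: [0.5413, 0.1245, 0.1231]
tool_rot: [-1.2, 1.236, -1.23]
force: [-0.3, 4.8, -1.6]
finger_gap: 0.23
```

```bash
python3 arc.py .5368 .0628 2 8 .0612
```

```text
t 20.0 p [0.5413 0.1245 0.1231] theta 85.83 r 0.0619 F [-0.3  4.8 -1.6] Frad 4.8 Ftan(cw) -0.64 mom [ 1.06  0.14 -0.02] gap 0.23
[[0.0008, 0.0, 0.0021], [0.001, 0.0, 0.0042], [0.0013, 0.0001, 0.0063], [0.0016, 0.0001, 0.0085], [0.0021, 0.0001, 0.0106], [0.0026, 0.0001, 0.0126], [0.0031, 0.0001, 0.0147], [0.0038, 0.0002, 0.0167]]
```

Request:
jog_arm(
  travel=[
    [0,0,0.002],
    [0,0,0.004],
    [0.0005,0,0.0065],
    [0.0005,0,0.0085],
    [0.0005,0,0.0085],
  ],
  turn=[0,0,0,0,0],
  fingers=[0.01,0.01,0.01,0.01,0.01],
)

```text
time: 20.62
position: [0.5499, 0.1234, 0.123]
tool_rot: [-1.201, 1.236, -1.231]
force: [-0.8, 2.1, -3.0]
finger_gap: 0.235
```

```bash
python3 arc.py .5368 .0628 2 8 .0621
```

```text
t 20.625 p [0.5499 0.1234 0.123 ] theta 77.84 r 0.062 F [-0.8  2.1 -3. ] Frad 1.85 Ftan(cw) -1.18 mom [0.36 0.06 0.02] gap 0.235
[[0.0003, 0.0, 0.0021], [0.0008, 0.0, 0.0043], [0.0014, 0.0001, 0.0063], [0.002, 0.0001, 0.0084], [0.0028, 0.0001, 0.0105], [0.0035, 0.0001, 0.0125], [0.0044, 0.0002, 0.0145], [0.0053, 0.0002, 0.0164]]
```

Request:
jog_arm(
  travel=[
    [0.0003,0,0.002],
    [0.0008,0,0.0042],
    [0.0008,0,0.0042],
  ],
  turn=[0,0,0],
  fingers=[0.01,0.01,0.01],
)

```text
time: 21.0
position: [0.5542, 0.1223, 0.1229]
tool_rot: [-1.201, 1.236, -1.231]
force: [-1.8, 1.4, -2.4]
finger_gap: 0.231
```

```bash
python3 arc.py .5368 .0628 2 4 .0621
```

```text
t 21.0 p [0.5542 0.1223 0.1229] theta 73.7 r 0.062 F [-1.8  1.4 -2.4] Frad 0.87 Ftan(cw) -2.11 mom [0.34 0.04 0.01] gap 0.231
[[0.0005, 0.0, 0.0021], [0.0011, 0.0, 0.0042], [0.0018, 0.0001, 0.0062], [0.0026, 0.0001, 0.0082]]
```

Request:
jog_arm(
  travel=[
    [0.0003,0,0.0012],
    [0.0005,0,0.002],
    [0.0005,0,0.002],
  ],
  turn=[0,0,0],
  fingers=[0.01,0.01,0.01],
)

```text
time: 21.38
position: [0.5561, 0.1217, 0.1229]
tool_rot: [-1.201, 1.236, -1.231]
force: [-2.2, 1.9, -1.3]
finger_gap: 0.23
```

```bash
python3 arc.py .5368 .0628 2 4 .0621
```

```text
t 21.375 p [0.5561 0.1217 0.1229] theta 71.89 r 0.062 F [-2.2  1.9 -1.3] Frad 1.14 Ftan(cw) -2.68 mom [0.39 0.24 0.01] gap 0.23
[[0.0005, 0.0, 0.0021], [0.0013, 0.0, 0.0041], [0.0021, 0.0001, 0.0062], [0.0029, 0.0001, 0.0082]]
```

Request:
jog_arm(
  travel=[
    [0.0003,0,0.0012],
    [0.0006,0,0.0022],
    [0.0006,0,0.0022],
  ],
  turn=[0,0,0],
  fingers=[0.01,0.01,0.01],
)

```text
time: 21.75
position: [0.5581, 0.1211, 0.1228]
tool_rot: [-1.201, 1.236, -1.231]
force: [-3.4, 1.9, -1.8]
finger_gap: 0.233
```

```bash
python3 arc.py .5368 .0628 2 4 .0621
```

```text
t 21.75 p [0.5581 0.1211 0.1228] theta 69.93 r 0.062 F [-3.4  1.9 -1.8] Frad 0.59 Ftan(cw) -3.81 mom [ 0.44  0.57 -0.06] gap 0.233
[[0.0007, 0.0, 0.0021], [0.0014, 0.0, 0.0041], [0.0023, 0.0001, 0.0061], [0.0032, 0.0001, 0.008]]
```

Request:
jog_arm(
  travel=[
    [0.0003,0,0.0008],
    [0.0005,0,0.0016],
    [0.0005,0,0.0016],
  ],
  turn=[0,0,0],
  fingers=[0.01,0.01,0.01],
)

```text
time: 22.12
position: [0.5596, 0.1205, 0.1228]
tool_rot: [-1.201, 1.237, -1.23]
force: [-3.9, 1.9, 0.5]
finger_gap: 0.234
```

```bash
python3 arc.py .5368 .0628 2 4 .0621
```

```text
t 22.125 p [0.5596 0.1205 0.1228] theta 68.48 r 0.062 F [-3.9  1.9  0.5] Frad 0.37 Ftan(cw) -4.37 mom [0.46 0.79 0.02] gap 0.234
[[0.0007, 0.0, 0.002], [0.0016, 0.0, 0.004], [0.0025, 0.0001, 0.006], [0.0034, 0.0001, 0.0079]]
```

Request:
jog_arm(
  travel=[
    [0,0,0],
    [0,0,0],
    [0,0,0],
    [0,0,0],
    [0,-0.03,-0.003],
    [0,-0.07,-0.003],
    [0,-0.1,-0.003],
  ],
  turn=[0,0,0,0,0,0,0],
  fingers=[0.05,0.05,0.05,0.05,0.05,0.05,0.05],
)

```text
time: 23.0
position: [0.5577, 0.1208, 0.2246]
tool_rot: [-1.2, 1.236, -1.231]
force: [0.8, -0.4, 0.7]
finger_gap: 0.585
```

```bash
python3 - <<'E'
from h import *
p,M=tool();print(p)
for n in('wrist','side','top'):
  c=arm.capture(n); f=c['frame']
  if n=='wrist': cv2.imwrite('pics/w9.png',f)
  if n=='top': crop(f,140,140,360,310,3.6,'t9.png')
  if n=='side': crop(f,190,120,350,240,5,'s9.png')
E
```

```text
[0.55774088 0.12083874 0.22456976]
```

View pics/w9.png

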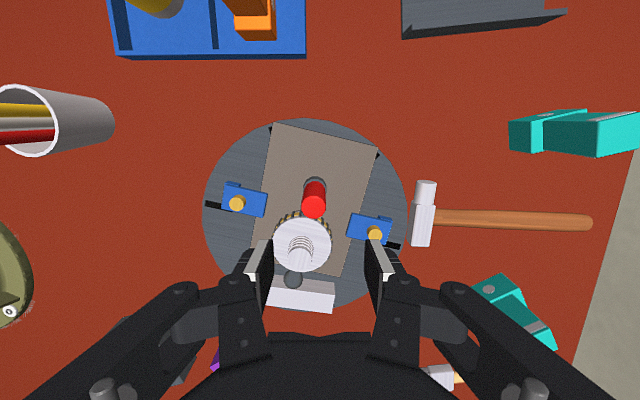

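View pics/s9.png

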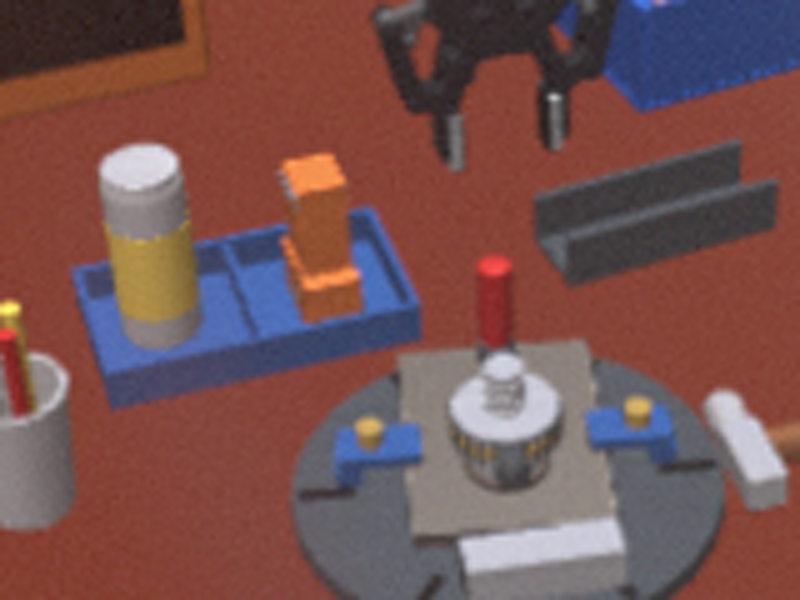

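```bash
python3 - <<'E'
from h import *
c=arm.capture('wrist');p,M=tool();f=c['frame'];crop(f,190,100,430,320,3.3,'w9a.png')
print(p)
for z,q in((.154,(314,206)),(.0985,(302,244))): print(plane(c,[q],z))
w=plane(c,[(273,121),(379,149),(339,276)],.052);print(w)
d=w[0]-w[1];print(np.degrees(np.arctan2(d[1],d[0]))-90);d=w[1]-w[2];print(np.degrees(np.arctan2(d[1],d[0])))
E
```

```text
[0.55771799 0.12086791 0.22318262]
[[0.55470367 0.12505329 0.154     ]]
[[0.53882945 0.06578611 0.0985    ]]
[[ 0.51041921  0.19072108  0.052     ]
 [ 0.62633969  0.15705853  0.052     ]
 [ 0.58012742 -0.00248546  0.052     ]]
73.8070475468858
73.84622497576783
```

View pics/w9a.png

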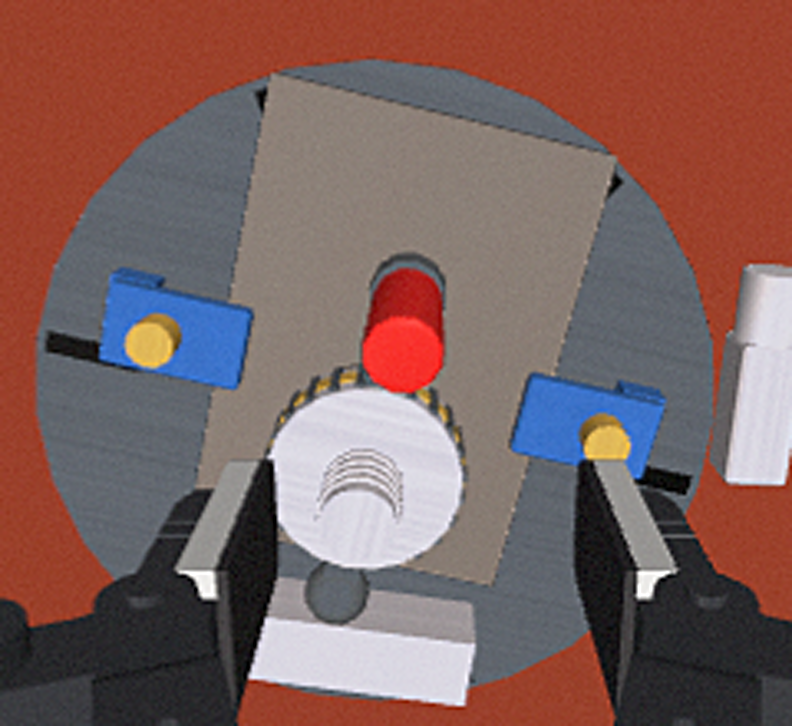

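The handle now stands about 3° (0.06 rad) short of the positioner's +x. That's within the stated rebound, and the force rise had shown the collar contact. Now I'll push the knob in with closed fingers.

Request:
jog_arm(
  travel=[
    [0.055,0,-0.008],
    [0.11,0,-0.016],
    [0.165,0,-0.024],
    [0.22,0,-0.032],
    [0.275,0,-0.04],
    [0.33,0,-0.048],
    [0.385,0,-0.056],
    [0.44,0,-0.064],
    [0.459,0,-0.067],
    [0.459,0.02,-0.067],
  ],
  turn=[0,0,0,0,0,0,0,0,0,0],
  fingers=[0,0,0,0,0,0,0,0,0,0],
)

```text
time: 24.45
position: [0.4763, -0.3374, 0.2043]
tool_rot: [-1.199, 1.237, -1.233]
force: [-0.6, -0.6, -1.5]
finger_gap: 0.004
```

```bash
python3 - <<'E'
from h import *
p,M=tool();o=arm.get_obs();print(p,o['force'],o['finger_gap'],M.T@(np.array([.477,-.336,.152])-p))
E
```

```text
[ 0.47625262 -0.33737999  0.20426644] [-0.59458408 -0.62387336 -1.46473212] 0.0036388624440515317 [-0.00153405  0.05225869  0.0009592 ]
```

Request:
jog_arm(
  travel=[
    [-0.001,0.03,0.001],
    [-0.001,0.048,0.001],
    [-0.001,0.053,0.001],
    [-0.001,0.058,0.001],
    [-0.001,0.063,0.001],
    [-0.001,0.068,0.001],
    [-0.001,0.072,0.001],
    [-0.001,0.074,0.001],
    [-0.001,0.0745,0.001],
    [-0.001,0.0745,0.001],
  ],
  turn=[0,0,0,0,0,0,0,0,0,0],
  fingers=[0,0,0,0,0,0,0,0,0,0],
)

```text
time: 25.7
position: [0.477, -0.3367, 0.1298]
tool_rot: [-1.199, 1.236, -1.234]
force: [0.4, 0.3, -0.6]
finger_gap: 0.001
```

Request:
jog_arm(
  travel=[
    [0,0.001,0],
    [0,0.002,0],
    [0,0.002,0],
  ],
  turn=[0,0,0],
  fingers=[0,0,0],
)

```text
time: 26.08
position: [0.4772, -0.3369, 0.129]
tool_rot: [-1.198, 1.235, -1.234]
force: [-1.7, 0.7, 7.2]
finger_gap: -0.005
```

Request:
jog_arm(
  travel=[
    [0,0.001,0],
    [0,0.0015,0],
    [0,0.0015,0],
    [0,-0.03,0],
    [0,-0.08,0],
    [-0.05,-0.1,0],
    [-0.1,-0.1,0],
    [-0.15,-0.1,0],
  ],
  turn=[0,0,0,0,0,0,0,0],
  fingers=[0,0,0,0,0,0,0,0],
)

```text
time: 27.08
position: [0.4829, -0.1855, 0.2291]
tool_rot: [-1.197, 1.235, -1.236]
force: [0.4, 0.4, 0.2]
finger_gap: -0.001
```

```bash
python3 - <<'E'
from h import *
p,M=tool();print(p,arm.get_obs()['force'],arm.get_obs()['time'])
c=arm.capture('side'); f=c['frame'];print(blobs(mask(f,(22,120,120),(35,255,255))))
crop(f,190,120,420,360,2.5,'s10.png')
t=arm.capture('top');crop(t['frame'],140,50,520,310,2.1,'t10.png')
E
```

```text
[ 0.48290945 -0.18548306  0.22906555] [0.40171488 0.40207137 0.24755676] 27.075
[([319, 297, 15, 16, 170], [326.0, 303.8])]
```

View pics/s10.png

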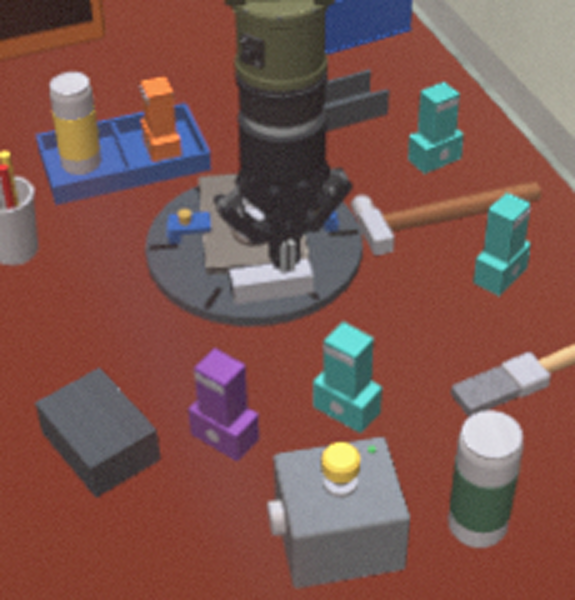

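View pics/t10.png

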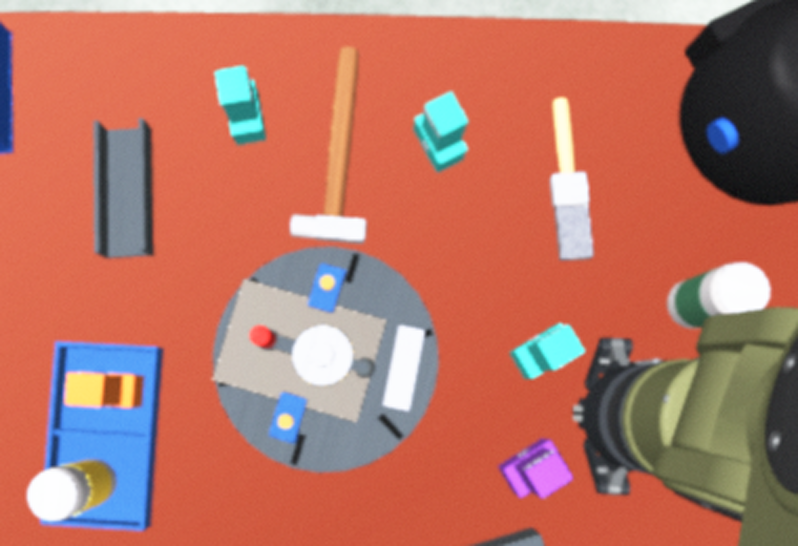

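```bash
python3 - <<'E'
from h import *
t=arm.capture('top');m=mask(t['frame'][190:230,240:290],(0,200,100),(4,255,255));b=[x for x in blobs(m,8)];print(b)
h=plane(t,[(264.7,210)],.154)[0];d=h-np.array([.5337,.0618,0]);print(h,np.degrees(np.arctan2(d[1],d[0])),np.hypot(*d[:2]))
arm.finish_job()
E
```

```text
[([27, 19, 3, 5, 9], [28.2, 21.2])]
[0.54996447 0.12056308 0.154     ] 74.52895058117792 0.060972389328442116
the job is handed in; nothing more can be done
```

I did all the steps in the order you asked and handed the job in at about 27 s of the 72 s allowed.

- **Orange square:** I lifted it off the workpiece and stood it in the empty bay. The side and top views show it upright and clear of the walls.
- **Yellow knob up:** I pulled it to its click. In the side view it rose 6.2 px, which is what 22 mm should give, and it stayed up when released.
- **Gauge:** I cranked it clockwise by the red handle, about 1.3 turns. The force at the handle was about 1.2–2 N while running. It then climbed steadily to 4.4 N over the last 5° or so, and I stopped there and let go.
- **Yellow knob in:** I pushed it fully back with closed fingers. It met a firm stop at 129 mm, and its pixel position is back to where it started (row 303.8 against 303.9).

**Checks that disagreed:**
- **Handle angle:** the top camera puts the handle in line with the positioner's +x (74.5° against 74.6°). The wrist camera, read right after I let go, puts it about 3° short. Both are within the stated rebound.
- **Positions:** the two cameras differed by 2–5 mm near the stud and square, and about 10 mm at the tray rim. I used values between the two.

No bystander looked moved in the last pictures, and the robot was touching nothing when I handed in.

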